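Clamp a glued candle holder in the bar clamp

TASK

Stand the freshly glued wooden candle holder squarely in the clamp's bed, between the rubber faces of the sprung pad and the fixed jaw, and let go of it. Then pump the clamp's trigger, squeezing it fully and letting it out again, until the pad presses the holder against the fixed jaw and has been pushed back on its spring by roughly 4 to 9 mm and no further, or the joint is crushed. Finish while still holding the trigger squeezed against the fixed grip, and leave the things round about where they are.

Things in the scene. Friction and masses are not known exactly. Their poses are not given: they have to be found in the camera images.
- holder: the glued candle holder: pale wooden block, 46 mm along its own x, 44 mm along y, 56 mm tall, dark glue seam halfway along x, brass cup on top (2 mm proud); loose, 0.08 to 0.17 kg. Origin at the centre of its underside, z up. It stands in the clamp with its own x along the clamp's x (either way round), so that the seam is pressed shut; take it across its y (44 mm)
- clamp: bar clamp fixed to the worktop. Origin at worktop height on the bar's centre line, z up, x along the bar. Along x (mm): base board -150 to 123 (72 wide, 12 thick); bar tail from -167; fixed wooden grip post -104 to -94 (24 wide, top at height 168); steel head -124 to -50 (34 wide, top at 90); trigger in front of the grip; sprung pad; open bed; fixed jaw from 92 to 121 (50 wide, top at 68)
- bed (a point): middle of the clamp's bed, on the top of the base board (height 12 mm), 42 mm in front of the fixed jaw's face; the holder may stand here
- jaw_face (a point): centre of the fixed jaw's rubber face (46 x 46 mm), 40 mm above the worktop; the face looks to the clamp's -x
- pad: the sprung pad: upright plate 44 x 44 mm, 8 mm thick, at the front of the bar, looking to the clamp's +x; origin at the centre of its back, 38 mm above the worktop
- pad_face (a point): centre of the pad's rubber front face, 38 mm above the worktop; the free gap for the holder is the distance from here to jaw_face (65 to 83 mm at the start)
- pad_spring (a joint): how far (m) the pad has been pushed back on its spring into the barrel: 0 free, 0.018 at the stop; 1400 N/m, so 0.005 is 7 N. Visible as the length of coil spring between pad and barrel (18 mm when free)
- rod (a joint): how far (m) the toothed bar has been advanced towards the fixed jaw; 0 to 0.018 at the start. It ratchets: it stays when the trigger is let out (under load it slips back by 1 to 2 mm at most onto its holding pawl, after a full squeeze)
- trigger (a joint): swing (rad): 0 let out (leaning towards the fixed jaw), 0.27 squeezed fully (parallel to the upright grip). A full squeeze advances the bar by about 6 mm (the first by 2 to 9); one under 0.2 rad may not advance it. It springs back when let out; a full squeeze takes 6 to 15 N at grip_point
- trigger_paddle: the trigger's wooden lever, 10 mm thick, 22 mm wide in y, 88 mm long, in front (+x side) of the fixed grip, its top at about the same height (165 mm); origin on the pivot, 77 mm above the worktop
- trigger_face (a point): point in the middle of the trigger's front face, 73 mm from the pivot
- grip_point (a point): fixed point 150 mm above the worktop: the middle between the outer faces of grip and trigger when fully squeezed, then 34 mm apart. With the trigger let out, along the clamp's x, the grip's outer face is 17 mm behind it, the trigger's 37 mm in front. Squeeze both between the fingers from above (tops 15 mm higher), closing along the clamp's x
- candle: bystander: tea light, 38 mm across, 16 mm tall, origin under its centre; leave alone
- mug: bystander: striped mug, 94 mm tall, origin under it; leave alone
- jar: bystander: empty glass jar, 63 mm across, 97 mm tall; leave alone
- tin: bystander: food tin, 76 mm across, 110 mm tall; leave alone
- spoon: bystander: teaspoon, 130 mm long, lying; leave alone
Mind the look-alikes: they are no part of the job. What is meant by the holder is not orange, purple or red, and is the smaller of those in its own colour.

How it is judged:
By the outcome, as a careful person would: the job done as asked, in the order asked, and still so for the second after the job is handed in, while the arm keeps its last pose, push and grip.
It also fails if it takes over 58 s, if anything falls off the work surface, if the arm or the gripper's body presses on something with over 40 N, if the wrist force passes 120 N, or if a joint passes its speed limit or range.

ROBOT

A 6-joint arm with a two-finger parallel gripper is mounted at the origin on the work surface; the furniture and walls round the work are solid. World frame = base frame: x ahead of the robot, y to its left, z up, the work surface at z = 0. Lengths are in m, angles in rad, forces in N, time in s.
With the tool pointing down it reaches from about 0.35 to 0.875 m from the base axis. Payload 15.5 kg.
Tool frame: the origin (TCP) lies midway between the tips of the shut fingers; the grasp point (between the pads) lies 19 mm behind it; z points along the fingers, y is the line along which they close (so a half turn about z gives the same grasp; the last joint's range is limited). The gripper opens to 85 mm and grips with 20 to 120 N. Pads are 22 mm wide; open, the fingers measure 114 mm over their backs; the gripper's body (76 mm by 85 mm) begins 54 mm behind the grasp point. The pads swing forward as they close: fully open they stand 13 mm farther back than shut.
Start: joints at [-1.202, 0.494, 1.345, -0, 1.302, -0.096], TCP at [0.28, -0.559, 0.231] pointing down, gripper open.
Joint ranges: [-2.91, 2.91], [-0.82, 2.16], [0.22, 2.67], [-1.22, 4.37], [0.12, 2.79], [-3.08, 3.08]. Speed limits (rad/s): [1.89, 1.89, 2.57, 3.01, 3.01, 3.01].

INTERFACE

Orientations are given as a 3x3 rotation matrix whose columns are the frame's x, y, z axes.
In Python, from cell import manip gives the robot as it stands.
- The arm moves only by the tool servo_tool, never from a script. Its arguments are lists of equal length, an entry for each row: "hand": the opening, from 0 (shut) to 1 (fully open); "xyz": the shift along the tool's x, y, z in cm, a list of three; "yaw": the turn about the tool's z in degrees. A call has 1 to 10 rows; each row is the pose to reach, as a shift and turn from the pose commanded when the call began, along the tool's axes at that moment; what a row does not reach only later rows make up. A row lasts 1/12 s, in which the tool goes at most 41.7 mm and 7.16 degrees, less where a joint would pass 70% of its speed; a pose out of reach is approached as far as the arm can. A call with a gripper value outside its range is refused whole. The fingers move at their own pace and stop on an object; "newtons" is the grip in N (left out, the last holds). Time passes only in rows, so rows that repeat a pose let the fingers close. It gives the time, the measured TCP pose, the force, the opening and the grip force at its end, in the units of the state.
- manip.read_state(): the state, without advancing time (a new reading comes with each control period).
- manip.camera(name): name is "side" or "top" or "wrist"; returns a dict with "image" (420x560x3 uint8, red, green, blue), "z_map" (420x560 float32, m along the optical axis (not along the pixel's ray), 0 where there is no reading), "fx", "fy", "cx", "cy" (pixels), "R" (3x3) and "t" (3): a world point X has camera coordinates R X + t. Camera axes: x right, y down, z forward; pixel columns grow to the right and rows downward; lengths in m; the calibration is good to about 2 mm. A picture is of the moment at which its call begins.
- manip.sign_off(): hands the job in; it is judged then, once.
The state is a dict: "t": time; "joint_positions": joint angles; "qvel": joint speeds; "joint_efforts": joint torques, N m; "tcp_pos": TCP position; "orientation": TCP orientation; "contact_force": force on the tool from outside, world axes, zero at the start; "moment": the same for the moment, N m; "gripper_width": finger opening in m; "grasp_force": force on a finger pad.
Only numpy, scipy, OpenCV 4.12 (cv2) and the standard library are available. Lean on these libraries where they do the work, as an engineer would, in place of code of your own. Each camera call takes 0.05 s, during which the arm holds its last target. There are 200 camera calls.

## Working session

There is one attempt and no reset: what is moved stays moved. The work goes in short steps, Python scripts to look and compute and a tool call to move; the robot and the scene stay as the last step left them, time stands still between calls to the robot, and variables do not carry over. Pictures are saved under pics/ and viewed, at most 10 in all, crops included, and the job is handed in when it is done.

Besides the shell and the picture viewer there is one more tool, called after "Call:" as name(argument=value, ...) on one line, values as JSON. servo_tool: Moves the arm, as the interface text tells. Its arguments: {"type":"object","properties":{"hand":{"type":"array","items":{"type":"number"}},"xyz":{"type":"array","items":{"type":"array","items":{"type":"number"}}},"yaw":{"type":"array","items":{"type":"number"}},"newtons":{"type":"number"}},"required":["hand","xyz","yaw"]}

```bash
mkdir -p pics; cat > h.py <<'E'
import numpy as np, cv2
from cell import manip
def shot(n):
    c=manip.camera(n); c['bgr']=cv2.cvtColor(c['image'],cv2.COLOR_RGB2BGR); return c
def ray(c,u,v,z):
    "world point on plane z"
    R,t=np.array(c['R']),np.array(c['t']); o=-R.T@t
    d=R.T@np.array([(u-c['cx'])/c['fx'],(v-c['cy'])/c['fy'],1]); return o+d*(z-o[2])/d[2]
def cloud(c):
    z=c['z_map']; v,u=np.mgrid[:z.shape[0],:z.shape[1]]
    P=np.stack([(u-c['cx'])/c['fx']*z,(v-c['cy'])/c['fy']*z,z],-1)
    return (P-np.array(c['t']))@np.array(c['R'])
def proj(c,X):
    p=np.array(c['R'])@np.array(X)+np.array(c['t']); return [c['fx']*p[0]/p[2]+c['cx'],c['fy']*p[1]/p[2]+c['cy']]
E
python3 - <<'E'
from h import *
import pickle
for n in('top','side'):
    c=shot(n); pickle.dump(c,open(n+'.pkl','wb')); cv2.imwrite(f'pics/{n}0.png',c['bgr']); print(n,np.round(-np.array(c['R']).T@c['t'],3))
s=manip.read_state(); print(s['t'],s['orientation'],s['gripper_width'])
E
```

```text
top [ 0.416 -0.092  1.008]
side [ 1.343 -0.719  0.587]
0.1 [[ 8.94367674e-01  4.47332441e-01 -3.89159453e-04]
 [ 4.47332597e-01 -8.94367100e-01  1.01873717e-03]
 [ 1.07662771e-04 -1.08520930e-03 -9.99999405e-01]] 0.08504701369863331
```

View pics/top0.png

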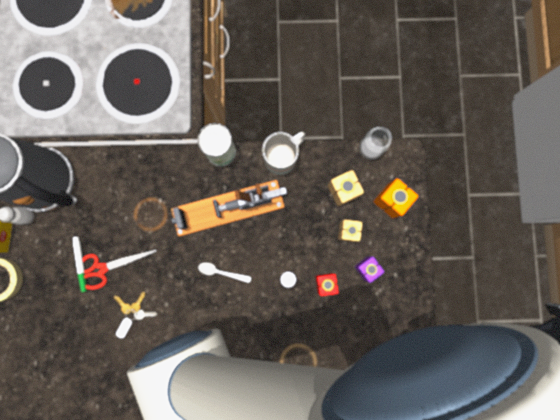

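View pics/side0.png

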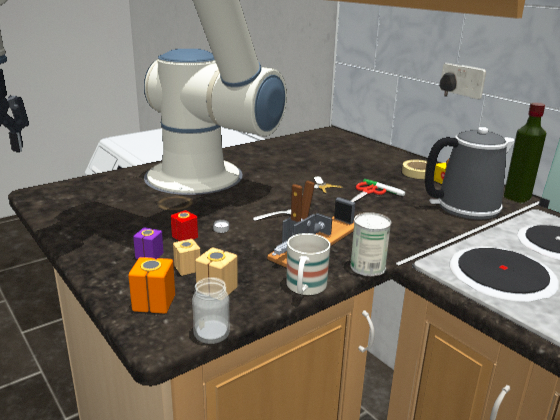

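The top view shows two pale blocks: A at (347,186), larger, and B at (351,230), smaller. Orange (398,197), purple (371,269) and red (328,285) are ruled out by colour, so B is the holder. The clamp lies at (230,207), with its fixed jaw at the left (180,217) and its grip and trigger at the right. I'll confirm in a crop and measure both.

```bash
python3 - <<'E'
from h import *
import pickle
c=pickle.load(open('top.pkl','rb'));s=pickle.load(open('side.pkl','rb'))
a=cv2.resize(c['bgr'][155:265,160:420],None,fx=3,fy=3,interpolation=cv2.INTER_CUBIC)
b=cv2.resize(s['bgr'][170:320,120:380],(780,450))[:260]
cv2.imwrite('pics/crop1.png',a)
P=cloud(c)
hsv=cv2.cvtColor(c['bgr'],cv2.COLOR_BGR2HSV)
for u,v in((347,186),(351,230)):
    w=slice(v-22,v+23),slice(u-22,u+23); Z=P[w][...,2]; Q=P[w].reshape(-1,3)
    top=np.percentile(Z,80); print('z',top, np.round(np.percentile(Z,[50,60,70,80,90,98]),3))
    m=((hsv[w][...,0]>12)&(hsv[w][...,0]<35)&(hsv[w][...,1]>40)&(hsv[w][...,2]>110)&(Z>top-.02)).astype(np.uint8)
    k=max(cv2.findContours(m,0,2)[0],key=cv2.contourArea); k=cv2.convexHull(k)
    pts=np.array([ray(c,x+u-22,y+v-22,top)[:2] for x,y in k[:,0]])*1000
    print(cv2.minAreaRect(pts.astype(np.float32)))
# clamp board: orange
m=cv2.inRange(hsv,(5,120,90),(20,255,255)); m[:165]=0;m[245:]=0;m[:,:165]=0;m[:,295:]=0
m=cv2.morphologyEx(m,cv2.MORPH_CLOSE,np.ones((15,15)))
k=max(cv2.findContours(m,0,2)[0],key=cv2.contourArea)
pts=np.array([ray(c,x,y,.012)[:2] for x,y in k[:,0]])*1000
r=cv2.minAreaRect(pts.astype(np.float32));print('board',r,cv2.boxPoints(r))
E
```

```text
z 0.07447927698593115 [0.002 0.004 0.071 0.074 0.076 0.079]
((567.3209228515625, -262.7285461425781), (60.84653091430664, 62.604217529296875), 23.657278060913086)
z 0.02582839358034855 [0.001 0.002 0.003 0.026 0.057 0.06 ]
((466.4908142089844, -276.84906005859375), (51.48859786987305, 49.66143035888672), 80.4996566772461)
board ((528.3218383789062, 33.319908142089844), (80.19367980957031, 295.1055603027344), 13.223732948303223) [[ 455.5349    167.78789 ]
 [ 523.0415   -119.492714]
 [ 601.10876  -101.14807 ]
 [ 533.6022    186.13254 ]]
```

View pics/crop1.png

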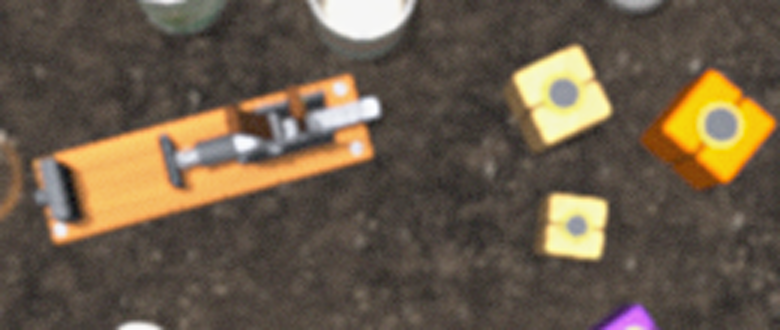

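```bash
python3 - <<'E'
from h import *
import pickle
c=pickle.load(open('top.pkl','rb'))
P=cloud(c);hsv=cv2.cvtColor(c['bgr'],cv2.COLOR_BGR2HSV)
m=((P[...,2]>.048)&(P[...,2]<.066)).astype(np.uint8); w=np.zeros_like(m); w[212:250,333:370]=1; m*=w
k=max(cv2.findContours(m,0,2)[0],key=cv2.contourArea)
pts=np.array([ray(c,x,y,.056)[:2] for x,y in k[:,0]])*1000
print('holder depth',cv2.minAreaRect(pts.astype(np.float32)))
# clamp things by height
th=np.radians(103.2);d=np.array([np.cos(th),np.sin(th)]);n=np.array([-d[1],d[0]])
o=np.array([.5283,.0333])+d*.0135
Q=P[160:250,165:300].reshape(-1,3); 
X=(Q[:,:2]-o)@d;Y=(Q[:,:2]-o)@n
for lo,hi in((.006,.02),(.05,.075),(.075,.1),(.14,.18)):
    s=(Q[:,2]>lo)&(Q[:,2]<hi)&(abs(Y)<.06); print(lo,s.sum(),np.round(np.percentile(X[s],[1,10,50,90,99])*1e3),np.round(np.percentile(Y[s],[1,50,99])*1e3))
E
```

```text
holder depth ((465.68389892578125, -273.9281005859375), (44.62594985961914, 45.83971405029297), 80.60095977783203)
0.006 1998 [-160. -140.   -0.   75.  110.] [-41.  10.  36.]
0.05 372 [-202. -161.    2.   94.   97.] [-57.  -1.  25.]
0.075 266 [-204. -184. -103.  -79.  -63.] [-59.  -7.  16.]
0.14 130 [-114. -111.  -71.  -61.  -58.] [-13.  -0.   9.]
```

Call:
servo_tool(hand=[1,1,1,1,1,1,1,1,1,1], xyz=[[4,-2,0],[4,-8,0],[4,-12,0],[4,-16,0],[4,-20,0],[4,-20,0],[4,-20,0],[4,-20,0],[4,-20,0],[4,-20,0]], yaw=[0,0,0,0,0,0,0,0,0,0])

```text
t: 0.93
tcp_pos: [0.2263, -0.3632, 0.2312]
orientation: [[0.894, 0.447, 0.0], [0.447, -0.894, -0.0], [-0.0, 0.0, -1.0]]
contact_force: [-0.1, 0.2, -0.4]
gripper_width: 0.0857
grasp_force: 0.0
```

Call:
servo_tool(hand=[1,1,1,1,1,1,1,1,1,1], xyz=[[4,0,0],[8,1,0],[12,1,0],[16,1.5,0],[20,2,0],[24,2,0],[24,2,0],[24,2,0],[24,2,0],[24,2,0]], yaw=[5,10,15,20,25,30,33,33,33,33])

```text
t: 1.77
tcp_pos: [0.4489, -0.2733, 0.231]
orientation: [[0.994, -0.111, -0.001], [-0.111, -0.994, 0.0], [-0.001, -0.0, -1.0]]
contact_force: [-0.3, 0.5, 0.4]
gripper_width: 0.0854
grasp_force: 0.0
```

```bash
python3 - <<'E'
from h import *
import pickle
c=shot('wrist');pickle.dump(c,open('w1.pkl','wb'));cv2.imwrite('pics/w1.png',c['bgr'])
s=manip.read_state();print(s['tcp_pos'],s['joint_positions'],proj(c,[.466,-.274,.056]))
E
```

```text
[ 0.44872135 -0.27339813  0.23114367] [-6.60821052e-01  3.54551750e-01  1.58913101e+00 -1.12439194e-04
  1.19838938e+00  1.02177250e+00] [np.float64(281.9133597104906), np.float64(170.98317862260384)]
```

View pics/w1.png

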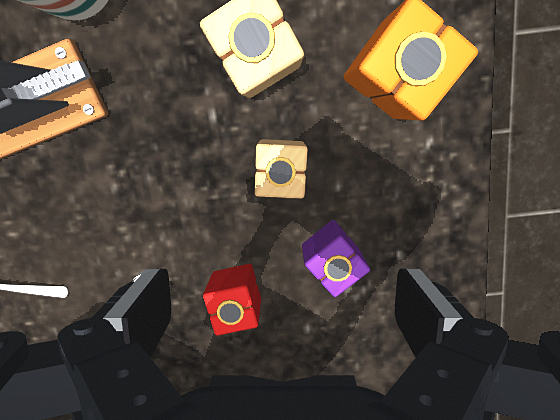

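The wrist view shows the small pale holder at (281,170) with its seam nearly horizontal, i.e. along tool y. The purple block is at (336,260) and the red one at (232,300).

```bash
python3 - <<'E'
from h import *
import pickle
c=pickle.load(open('w1.pkl','rb'))
hsv=cv2.cvtColor(c['bgr'],cv2.COLOR_BGR2HSV);P=cloud(c)
def rect(box,z,lo,hi,name):
    u0,v0,u1,v1=box; m=((P[...,2]>lo)&(P[...,2]<hi)).astype(np.uint8); w=np.zeros_like(m); w[v0:v1,u0:u1]=1
    k=max(cv2.findContours(m*w,0,2)[0],key=cv2.contourArea)
    pts=np.array([ray(c,x,y,z)[:2] for x,y in k[:,0]])*1000
    print(name,[np.round(x,1) for x in cv2.minAreaRect(pts.astype(np.float32))])
rect((230,120,325,215),.056,.05,.064,'holder')
rect((285,205,380,310),.056,.05,.064,'purple')
rect((190,250,275,350),.056,.05,.064,'red')
# fit of long seam edge: top / bottom edges of holder
print(np.round(P[170,281],4),np.round(P[150,281],4))
E
```

```text
holder [array([ 466.3, -272.6]), array([43.6, 45.8]), np.float64(81.0)]
purple [array([ 374.4, -314. ]), array([47.3, 43.9]), np.float64(34.6)]
red [array([ 341.5, -211.7]), array([48.1, 44.4]), np.float64(6.8)]
[ 0.4672 -0.2734  0.0579] [ 0.4837 -0.2752  0.0563]
```

Call:
servo_tool(hand=[1,1,1,1,1,1,1,1,1,1], xyz=[[1.8,-0.2,3],[1.8,-0.2,7],[1.8,-0.2,11],[1.8,-0.2,15],[1.8,-0.2,18],[1.8,-0.2,20],[1.8,-0.2,21.5],[1.8,-0.2,21.9],[1.8,-0.2,21.9],[1.8,-0.2,21.9]], yaw=[2.6,2.6,2.6,2.6,2.6,2.6,2.6,2.6,2.6,2.6])

```text
t: 2.65
tcp_pos: [0.4676, -0.2734, 0.013]
orientation: [[0.988, -0.157, 0.0], [-0.157, -0.988, -0.0], [0.001, 0.0, -1.0]]
contact_force: [1.2, 0.1, -1.0]
gripper_width: 0.0852
grasp_force: 0.0
```

Call:
servo_tool(hand=[0.3,0.3,0.3,0.3,0.3,0.3,0.3,0.3,0.3,0.3], xyz=[[0,0,0],[0,0,0],[0,0,0],[0,0,0],[0,0,0],[0,0,0],[0,0,0],[0,0,0],[0,0,0],[0,0,0]], yaw=[0,0,0,0,0,0,0,0,0,0], newtons=30)

```text
t: 3.48
tcp_pos: [0.4679, -0.273, 0.0131]
orientation: [[0.988, -0.157, 0.001], [-0.157, -0.988, -0.001], [0.001, 0.001, -1.0]]
contact_force: [-1.1, 0.4, 9.4]
gripper_width: 0.0437
grasp_force: 30.1
```

Call:
servo_tool(hand=[0.3,0.3,0.3,0.3,0.3,0.3,0.3,0.3,0.3,0.3], xyz=[[0,0,-0.5],[0,0,-2],[0,0,-5],[0,0,-9],[0,0,-13],[0,0,-17],[0,0,-21],[0,-2,-24],[0,-5,-24],[0.5,-8,-24]], yaw=[0,0,0,0,0,0,0,-7,-14,-21])

```text
t: 4.32
tcp_pos: [0.4852, -0.1943, 0.2548]
orientation: [[0.977, 0.212, 0.003], [0.212, -0.977, -0.002], [0.003, 0.003, -1.0]]
contact_force: [0.4, -0.2, -2.1]
gripper_width: 0.0436
grasp_force: 31.2
```

```bash
python3 - <<'E'
from h import *
s=manip.read_state();print(s['t'],s['tcp_pos'],s['gripper_width'],s['grasp_force'],np.round(s['contact_force'],1))
R=s['orientation'];d=np.array([.532,.017,.25])-s['tcp_pos'];print(np.array(R).T@d*100)
print(np.degrees(np.arctan2(R[1][1],R[0][1])))
E
```

```text
4.3167 [ 0.48516298 -0.19427234  0.25480027] 0.04355659246031704 31.234395056962967 [ 0.4 -0.2 -2.1]
[  9.04834392 -19.65828147   0.45491487]
-77.77952890847348
```

Call:
servo_tool(hand=[0.3,0.3,0.3,0.3,0.3,0.3,0.3,0.3,0.3,0.3], xyz=[[1,-3,0],[2.5,-6,0],[4,-9,0],[5.5,-12,0],[7,-15,0],[8,-18,0],[9,-19.6,0],[9,-19.6,0],[9,-19.6,0],[9,-19.6,0]], yaw=[-7,-14,-21,-28,-35,-42,-49,-56,-63,-70])

```text
t: 5.15
tcp_pos: [0.5322, 0.0165, 0.2526]
orientation: [[0.132, 0.991, -0.0], [0.991, -0.132, 0.0], [-0.0, -0.0, -1.0]]
contact_force: [0.6, -1.0, -2.0]
gripper_width: 0.0442
grasp_force: 31.1
```

Call:
servo_tool(hand=[0.3,0.3,0.3,0.3,0.3,0.3], xyz=[[0,0,0],[0,0,0],[0,0,0],[0,0,0],[0,0,0],[0,0,0]], yaw=[-7,-14,-21,-21,-21,-21])

```text
t: 5.65
tcp_pos: [0.5323, 0.0159, 0.2525]
orientation: [[-0.22, 0.975, 0.0], [0.975, 0.22, 0.0], [0.0, 0.0, -1.0]]
contact_force: [0.0, -0.2, -0.8]
gripper_width: 0.0439
grasp_force: 31.1
```

```bash
python3 - <<'E'
from h import *
import pickle
c=shot('wrist');pickle.dump(c,open('w2.pkl','wb'));cv2.imwrite('pics/w2.png',c['bgr'])
s=manip.read_state();R=s['orientation'];print(s['tcp_pos'],s['joint_positions'],np.degrees(np.arctan2(R[1][1],R[0][1])),s['gripper_width'])
E
```

```text
[0.53238222 0.01587113 0.25241844] [-8.23237710e-02  3.42130395e-01  1.54336173e+00 -1.37827831e-05
  1.25603565e+00 -3.05024234e-01] 12.760041143977347 0.04357366402824473
```

View pics/w2.png

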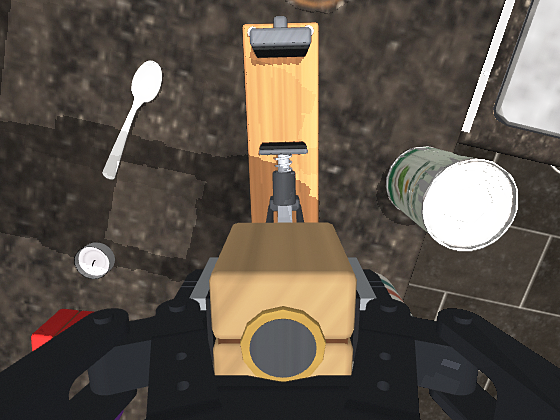

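The wrist view from above the clamp shows the fixed jaw at (281,42), the pad at (283,148), the board edges at columns ~247 and ~318, and the holder square in the fingers.

```bash
python3 - <<'E'
from h import *
import pickle
c=pickle.load(open('w2.pkl','rb'));P=cloud(c);hsv=cv2.cvtColor(c['bgr'],cv2.COLOR_BGR2HSV)
# board edges: orange mask rows 75..135 & 160-200, at z=.012
m=cv2.inRange(hsv,(8,80,60),(24,255,255))
L=[];Rr=[]
for v in list(range(65,135))+list(range(160,205)):
    x=np.where(m[v,225:340])[0]+225
    L.append(ray(c,x.min(),v,.012)[:2]);Rr.append(ray(c,x.max()+1,v,.012)[:2])
def fit(p):
    f=cv2.fitLine(np.float32(p),cv2.DIST_HUBER,0,1e-4,1e-4).ravel(); f=f if f[1]>0 else np.r_[-f[:2],f[2:]]; return f
l,r=fit(L),fit(Rr);al=[np.degrees(np.arctan2(f[1],f[0])) for f in(l,r)];print(al)
th=np.radians(np.mean(al));d=np.array([np.cos(th),np.sin(th)]);n=np.array([-d[1],d[0]])
print('width',(l[2:]-r[2:])@n, 'lat',l[2:]@n,r[2:]@n)
# board front end
E=[]
for u in list(range(250,270))+list(range(295,313)):
    x=np.where(m[10:60,u])[0]
    if len(x): E.append(ray(c,u,x.min()+10,.012)[:2]@d)
end=np.median(E)
o=d*(end-.123)+n*((l[2:]@n+r[2:]@n)/2);print('origin by board',o,np.degrees(th),np.std(E))
X=(P[...,:2]-o)@d;Y=(P[...,:2]-o)@n;Z=P[...,2]
for nm,(a,b,e,f),lo,hi in(('jaw',(15,65,240,325),.062,.073),('pad',(130,170,250,315),.054,.066)):
    w=slice(a,b),slice(e,f);s=(Z[w]>lo)&(Z[w]<hi)
    print(nm,s.sum(),'X',np.round(np.percentile(X[w][s],[2,10,50,90,98])*1e3,1),'Y',np.round(np.percentile(Y[w][s],[1,50,99])*1e3,1),'Z',np.round(np.percentile(Z[w][s],[5,50,95])*1e3,1))
s=manip.read_state();R=np.array(s['orientation']);
for bx in(50,):
    tgt=o+d*.05; print('bed',tgt,'toolshift cm',R.T@np.r_[tgt-s['tcp_pos'][:2],0]*100,'yaw', np.degrees(np.arctan2(R[1][0],R[0][0])-th))
# holder top in hand
w=slice(215,385),slice(200,365);s2=(Z[w]>.26)&(Z[w]<.32);q=P[w][s2];Rr_=R.T@(q-s['tcp_pos']).T
print('holder in tool mm',np.round(np.percentile(Rr_,[1,50,99],axis=1)*1e3,1))
for nm,(u,v,z) in {'jawfront topedge':(281,49,.063),'padfront':(283,143,.060)}.items(): p=ray(c,u,v,z)[:2]-o;print(nm,p@d,p@n)
cv2.imwrite('pics/w2c.png',cv2.resize(c['bgr'][15:215,235:330],None,fx=3,fy=3))
E
```

```text
[np.float32(104.10403), np.float32(104.225464)]
width 0.07181283 lat -0.48652813 -0.558341
origin by board [0.5290227  0.03880605] 104.16474 0.00031414619822501367
jaw 1328 X [ 92.9  94.4 100.2 106.5 108.1] Y [-23.5   0.5  24.6] Z [63.1 67.8 69.4]
pad 453 X [ 6.8  7.5 10.8 14.1 14.6] Y [-20.1   1.2  21.3] Z [57.5 59.5 61.1]
bed [0.51678716 0.08728585] toolshift cm [ 7.30954927e+00  5.63325071e-02 -2.30532589e-04] yaw -1.4047082957933203
holder in tool mm [[-12.6 -25.1 -46.5]
 [ 10.5   0.6 -42.9]
 [ 21.1  26.3  -9.5]]
jawfront topedge 0.09270431618482249 0.00011255508406668446
padfront 0.016371581106806542 0.00027802501893562986
```

View pics/w2c.png

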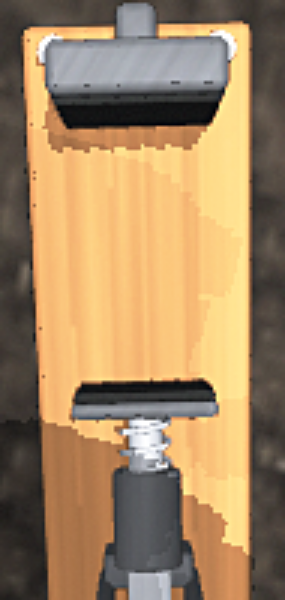

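Call:
servo_tool(hand=[0.3,0.3,0.3,0.3,0.3,0.3,0.3,0.3,0.3,0.3], xyz=[[3,0,0],[6,0,0],[8.1,0.1,2],[8.1,0.1,5],[8.1,0.1,8],[8.1,0.1,11],[8.1,0.1,14],[8.1,0.1,16],[8.1,0.1,16],[8.1,0.1,16]], yaw=[-1.4,-1.4,-1.4,-1.4,-1.4,-1.4,-1.4,-1.4,-1.4,-1.4])

```text
t: 6.53
tcp_pos: [0.5149, 0.095, 0.0921]
orientation: [[-0.247, 0.969, -0.002], [0.969, 0.247, -0.0], [0.0, -0.002, -1.0]]
contact_force: [-0.5, 0.4, -0.5]
gripper_width: 0.0439
grasp_force: 31.1
```

```bash
python3 - <<'E'
from h import *
import pickle
c=shot('wrist');pickle.dump(c,open('w3.pkl','wb'))
s=manip.read_state();R=np.array(s['orientation']);o=np.array([.5290,.0388]);th=np.radians(104.16);d=np.array([np.cos(th),np.sin(th)]);n=np.array([-d[1],d[0]])
p=s['tcp_pos'][:2]-o;print(p@d,p@n,s['tcp_pos'],np.degrees(np.arctan2(R[1][0],R[0][0])),R[:,2],s['t'])
P=cloud(c);X=(P[...,:2]-o)@d;Y=(P[...,:2]-o)@n;Z=P[...,2]
m=(abs(Z-s['tcp_pos'][2]-.043)<.008)&(abs(Y)<.03)&(X<.09)
for v in range(150,400,25): 
    q=m[v]; 
    if q.sum()>20: print(v,X[v][q].mean().round(4),Y[v][q].min().round(4),Y[v][q].max().round(4),Z[v][q].mean().round(4))
print(X[m].max(),np.percentile(X[m],99.5))
E
```

```text
0.05779946927907473 -0.0008451207302088339 [0.51567993 0.09505005 0.09306608] 104.29754706006389 [ 3.46198162e-04  4.54811064e-05 -9.99999939e-01] 6.5833
275 0.0779 -0.0221 0.0202 0.1341
300 0.0703 -0.0297 0.0299 0.135
325 0.0626 -0.0246 0.0226 0.1359
350 0.0542 -0.0237 0.0221 0.1361
375 0.0461 -0.0114 0.0094 0.137
0.07951884496929112 0.07893256267920237
```

Call:
servo_tool(hand=[0.3,0.3,0.3,0.3,0.3,0.3,0.3,0.3,0.3], xyz=[[0,-0.1,1.5],[0,-0.1,3],[0,-0.1,4.5],[0,-0.1,5.5],[0,-0.1,6],[0,-0.1,6.3],[0,-0.1,6.5],[0,-0.1,6.6],[0,-0.1,6.6]], yaw=[0,0,0,0,0,0,0,0,0])

```text
t: 7.33
tcp_pos: [0.5146, 0.0948, 0.0267]
orientation: [[-0.248, 0.969, 0.001], [0.969, 0.248, 0.0], [-0.0, 0.001, -1.0]]
contact_force: [-0.1, 0.1, -1.0]
gripper_width: 0.0437
grasp_force: 31.2
```

Call:
servo_tool(hand=[0.3,0.3,0.3,0.3], xyz=[[0,0,0.1],[0,0,0.15],[0,0,0.15],[0,0,0.15]], yaw=[0,0,0,0])

```text
t: 7.67
tcp_pos: [0.5145, 0.0948, 0.0251]
orientation: [[-0.248, 0.969, 0.001], [0.969, 0.248, 0.0], [-0.0, 0.001, -1.0]]
contact_force: [-0.7, -0.7, 5.0]
gripper_width: 0.0435
grasp_force: 31.7
```

Call:
servo_tool(hand=[0.6,0.7,0.8,1,1,1,1,1,1,1], xyz=[[0,0,0],[0,0,0],[0,0,0],[0,0,0],[0,0,-0.5],[0,0,-2],[0,0,-5],[0,0,-9],[0,0,-13],[0,0,-17]], yaw=[0,0,0,0,0,0,0,0,0,0])

```text
t: 8.5
tcp_pos: [0.5137, 0.0947, 0.1969]
orientation: [[-0.248, 0.969, -0.0], [0.969, 0.248, -0.0], [0.0, -0.0, -1.0]]
contact_force: [0.3, 0.0, -0.5]
gripper_width: 0.0857
grasp_force: 0.0
```

Call:
servo_tool(hand=[1,1,1,1,1,1,1,1,1,1], xyz=[[0,0,-3],[-3,0,-4],[-6,0,-4],[-9,0,-4],[-12,0,-4],[-14,0.1,-4],[-14,0.1,-4],[-14,0.1,-4],[-14,0.1,-4],[-14,0.1,-4]], yaw=[7,14,21,28,35,42,49,56,63,70])

```text
t: 9.33
tcp_pos: [0.5498, -0.0408, 0.235]
orientation: [[0.829, 0.559, -0.0], [0.559, -0.829, 0.0], [-0.0, -0.0, -1.0]]
contact_force: [-0.6, 0.4, 0.1]
gripper_width: 0.0858
grasp_force: 0.0
```

Call:
servo_tool(hand=[1,1,1,1,1,1], xyz=[[0,0,0],[0,0,0],[0,0,0],[0,0,0],[0,0,0],[0,0,0]], yaw=[7,14,20.2,20.2,20.2,20.2])

```text
t: 9.83
tcp_pos: [0.5499, -0.0406, 0.2349]
orientation: [[0.969, 0.249, 0.0], [0.249, -0.969, -0.0], [0.0, 0.0, -1.0]]
contact_force: [1.0, -0.0, -0.1]
gripper_width: 0.0852
grasp_force: 0.0
```

```bash
cat >> h.py <<'E'
o=np.array([.5290,.0388]);th=np.radians(104.16);d=np.array([np.cos(th),np.sin(th)]);n=np.array([-d[1],d[0]])
def where():
    s=manip.read_state();R=np.array(s['orientation']);p=s['tcp_pos'][:2]-o
    print('t',round(s['t'],2),'clampX,Y,z mm',np.round([p@d*1e3,p@n*1e3,s['tcp_pos'][2]*1e3],1),'yaw of tool y',np.degrees(np.arctan2(R[1][1],R[0][1])).round(2),'q6',s['joint_positions'][5],'w',s['gripper_width'])
E
python3 - <<'E'
from h import *
import pickle
where()
c=shot('wrist');pickle.dump(c,open('w4.pkl','wb'));s=shot('side');pickle.dump(s,open('s4.pkl','wb'))
im=np.hstack([cv2.resize(c['bgr'],(440,330)),cv2.resize(s['bgr'][160:300,230:380],(354,330),interpolation=cv2.INTER_CUBIC)]);cv2.imwrite('pics/w4.png',im)
P=cloud(c);X=(P[...,:2]-o)@d;Y=(P[...,:2]-o)@n;Z=P[...,2]
m=(abs(Y)<.05)&(abs(X)<.16)
for nm,lo,hi,a,b in(('tops',.155,.175,-.13,-.02),('holdertop',.063,.075,.02,.088),('pad',.054,.064,-.01,.03)):
    s=m&(Z>lo)&(Z<hi)&(X>a)&(X<b)
    if s.sum(): print(nm,s.sum(),np.round(np.percentile(X[s],[2,25,50,75,98])*1e3),np.round(np.percentile(Y[s],[2,50,98])*1e3))
E
```

```text
t 9.83 clampX,Y,z mm [-82.1  -0.9 234.9] yaw of tool y -75.6 q6 1.137543513728001 w 0.0851813907658825
tops 1263 [-103.  -98.  -94.  -54.  -48.] [-11.  -1.  10.]
holdertop 2796 [33. 42. 54. 65. 76.] [-22.  -2.  20.]
pad 515 [ 6.  7.  9. 12. 14.] [-20.  -0.  21.]
```

View pics/w4.png

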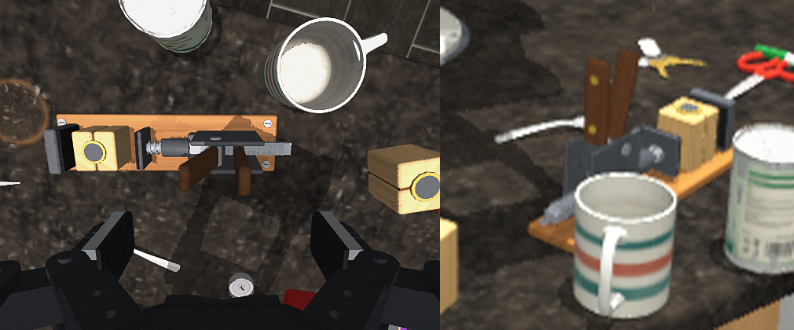

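The view shows the holder standing square in the bed at (97,150), grip and trigger upright at (243,170) and (200,168), and the bystanders untouched.

Call:
servo_tool(hand=[1,1,1,1,1,1,1,1], xyz=[[0,0,3],[0,0,6],[0,0,8],[0,0,9.5],[0,0,10.5],[0,0.4,10.9],[0,0.4,10.9],[0,0.4,10.9]], yaw=[0,0,0,0,0,0,0,0])

```text
t: 10.6
tcp_pos: [0.5515, -0.0448, 0.1264]
orientation: [[0.97, 0.245, 0.001], [0.245, -0.97, -0.0], [0.001, 0.0, -1.0]]
contact_force: [-0.4, -0.6, 0.2]
gripper_width: 0.0853
grasp_force: 0.0
```

Call:
servo_tool(hand=[0.3,0.3,0.3,0.3,0.3,0.3,0.3,0.3,0.3], xyz=[[0,0,0],[0,0,0],[0,0,0],[0,0,0],[0,0,0],[0,0,0],[0,0,0],[0,0,0],[0,0,0]], yaw=[0,0,0,0,0,0,0,0,0], newtons=40)

```text
t: 11.35
tcp_pos: [0.5516, -0.0454, 0.127]
orientation: [[0.97, 0.245, 0.002], [0.245, -0.97, -0.001], [0.001, 0.002, -1.0]]
contact_force: [-2.8, -8.7, 9.1]
gripper_width: 0.033
grasp_force: 43.6
```

```bash
cat > look.py <<'E'
from h import *
import pickle,sys
where()
c=shot('wrist');pickle.dump(c,open(sys.argv[1]+'.pkl','wb'))
P=cloud(c);X=(P[...,:2]-o)@d;Y=(P[...,:2]-o)@n;Z=P[...,2];m=abs(Y)<.03
for nm,lo,hi,a,b in(('holdertop',.062,.075,.02,.0905),('pad',.054,.0625,-.01,.06)):
    s=m&(Z>lo)&(Z<hi)&(X>a)&(X<b)
    if s.sum(): print(nm,s.sum(),np.round(np.percentile(X[s],[2,25,50,75,98])*1e3,1),np.round(np.percentile(Y[s],[2,50,98])*1e3,1))
E
python3 look.py p1; python3 - <<'E'
import pickle,cv2
c=pickle.load(open('p1.pkl','rb'));cv2.imwrite('pics/p1.png',c['bgr'])
E
```

```text
t 11.35 clampX,Y,z mm [-87.1  -1.3 127. ] yaw of tool y -75.83 q6 1.1348846070381553 w 0.03300113045838271
holdertop 5698 [32.5 40.  50.2 61.  72.9] [-21.9  -1.7  19.7]
pad 1911 [12.8 14.3 18.7 32.5 56.7] [-22.3  -2.8  20.2]
```

View pics/p1.png

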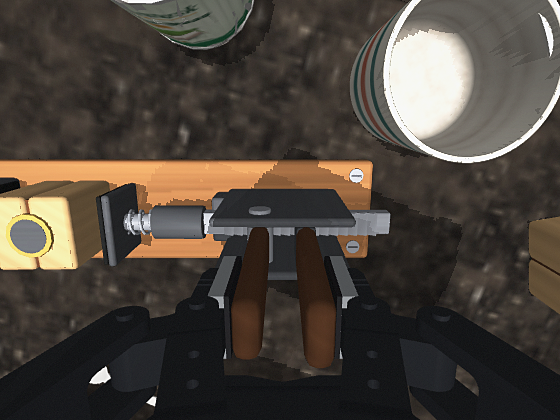

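The picture shows the trigger squeezed against the grip at (255–310,290), the spring at (140,222), and the pad advanced towards the holder.

Call:
servo_tool(hand=[1,1,1,1,1,1,1], xyz=[[0,0,0],[0,0,0],[0,0,0],[0,0,0],[0,0,0],[0,0,0],[0,0,0]], yaw=[0,0,0,0,0,0,0])

```text
t: 11.98
tcp_pos: [0.5512, -0.0446, 0.1259]
orientation: [[0.97, 0.245, 0.0], [0.245, -0.97, -0.0], [0.0, 0.0, -1.0]]
contact_force: [0.2, 0.2, -0.4]
gripper_width: 0.0856
grasp_force: 0.0
```

Call:
servo_tool(hand=[0.3,0.3,0.3,0.3,0.3,0.3,0.3,0.3], xyz=[[0,0,0],[0,0,0],[0,0,0],[0,0,0],[0,0,0],[0,0,0],[0,0,0],[0,0,0]], yaw=[0,0,0,0,0,0,0,0])

```text
t: 12.65
tcp_pos: [0.5513, -0.0454, 0.1263]
orientation: [[0.97, 0.245, 0.001], [0.245, -0.97, -0.001], [0.0, 0.001, -1.0]]
contact_force: [-2.8, -8.6, 8.5]
gripper_width: 0.0331
grasp_force: 43.7
```

```bash
python3 look.py p2
```

```text
t 12.65 clampX,Y,z mm [-87.1  -1.  126.3] yaw of tool y -75.84 q6 1.1349742685167201 w 0.03314392859655473
holdertop 5676 [32.4 39.9 49.8 60.6 72.5] [-21.9  -1.7  19.7]
pad 1906 [18.8 20.3 24.7 32.5 56.5] [-22.3  -2.7  20.2]
```

Call:
servo_tool(hand=[1,1,1,1,1,1,1], xyz=[[0,0,0],[0,0,0],[0,0,0],[0,0,0],[0,0,0],[0,0,0],[0,0,0]], yaw=[0,0,0,0,0,0,0])

```text
t: 13.28
tcp_pos: [0.5512, -0.0446, 0.1259]
orientation: [[0.97, 0.245, 0.0], [0.245, -0.97, -0.0], [0.0, 0.0, -1.0]]
contact_force: [0.2, -0.2, 0.2]
gripper_width: 0.0856
grasp_force: 0.0
```

Call:
servo_tool(hand=[0.3,0.3,0.3,0.3,0.3,0.3,0.3,0.3], xyz=[[0,0,0],[0,0,0],[0,0,0],[0,0,0],[0,0,0],[0,0,0],[0,0,0],[0,0,0]], yaw=[0,0,0,0,0,0,0,0])

```text
t: 13.95
tcp_pos: [0.5513, -0.0454, 0.1263]
orientation: [[0.97, 0.245, 0.001], [0.245, -0.97, -0.001], [0.0, 0.002, -1.0]]
contact_force: [-3.1, -7.9, 7.5]
gripper_width: 0.0331
grasp_force: 43.7
```

```bash
python3 look.py p3; python3 - <<'E'
import pickle,cv2,numpy as np
g=[pickle.load(open(f'p{i}.pkl','rb'))['bgr'][150:280,0:260] for i in(1,2,3)]
cv2.imwrite('pics/p3.png',cv2.resize(np.vstack(g),None,fx=1.5,fy=1.5))
E
```

```text
t 13.95 clampX,Y,z mm [-87.1  -1.  126.3] yaw of tool y -75.84 q6 1.1349783916232306 w 0.033132726681482975
holdertop 5609 [32.8 40.1 49.9 60.6 72.5] [-22.   -1.8  19.6]
pad 1677 [24.4 25.6 28.7 32.7 57.5] [-22.4  -3.3  20.4]
```

View pics/p3.png

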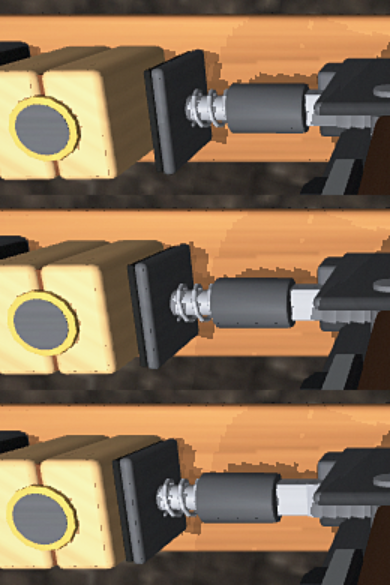

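Each pump advances the pad by 6 mm (crop rows 1–3), and it now touches the holder, which is still square. I'll add the barrel end as the rod measure and keep pumping.

```bash
cat >> look.py <<'E'
s=(abs(Y)<.008)&(Z>.040)&(Z<.056)&(X>-.07)&(X<.04)
hsv=cv2.cvtColor(c['bgr'],cv2.COLOR_BGR2HSV); s&=hsv[...,2]<110
x=X[s]; h,e=np.histogram(x,np.arange(-.07,.04,.001)); print('dark hist',[(round(a*1e3),int(k)) for a,k in zip(e,h) if k>0][-24:])
E
sed 's/^where()//;s/^c=shot.*/c=pickle.load(open(sys.argv[1]+".pkl","rb"))/' look.py > re.py; for i in 1 2 3; do python3 re.py p$i|tail -1; done
```

```text
Traceback (most recent call last):
  File "re.py", line 1, in <module>
    from h import *
  File "h.py", line 1, in <module>
    import numpy as np, cv2
  File "re.py", line 4, in <module>
    c=pickle.load(open(sys.argv[1]+".pkl","rb"))
Traceback (most recent call last):
  File "re.py", line 1, in <module>
    from h import *
  File "h.py", line 1, in <module>
    import numpy as np, cv2
  File "re.py", line 4, in <module>
    c=pickle.load(open(sys.argv[1]+".pkl","rb"))
Traceback (most recent call last):
  File "re.py", line 1, in <module>
    from h import *
  File "h.py", line 1, in <module>
    import numpy as np, cv2
  File "re.py", line 4, in <module>
    c=pickle.load(open(sys.argv[1]+".pkl","rb"))
```

Call:
servo_tool(hand=[1,1,1,1,1,1,1], xyz=[[0,0,0],[0,0,0],[0,0,0],[0,0,0],[0,0,0],[0,0,0],[0,0,0]], yaw=[0,0,0,0,0,0,0])

```text
t: 14.58
tcp_pos: [0.5512, -0.0446, 0.1259]
orientation: [[0.97, 0.245, 0.0], [0.245, -0.97, -0.0], [0.0, 0.0, -1.0]]
contact_force: [-0.1, -0.2, -0.0]
gripper_width: 0.0856
grasp_force: 0.0
```

Call:
servo_tool(hand=[0.3,0.3,0.3,0.3,0.3,0.3,0.3,0.3], xyz=[[0,0,0],[0,0,0],[0,0,0],[0,0,0],[0,0,0],[0,0,0],[0,0,0],[0,0,0]], yaw=[0,0,0,0,0,0,0,0])

```text
t: 15.25
tcp_pos: [0.5513, -0.0454, 0.1263]
orientation: [[0.97, 0.245, 0.001], [0.245, -0.97, -0.001], [0.0, 0.002, -1.0]]
contact_force: [-2.7, -9.1, 9.0]
gripper_width: 0.0332
grasp_force: 43.6
```

```bash
python3 look.py p4
```

```text
Traceback (most recent call last):
  File "look.py", line 1, in <module>
    from h import *
  File "h.py", line 1, in <module>
    import numpy as np, cv2
  File "re.py", line 4, in <module>
    c=pickle.load(open(sys.argv[1]+".pkl","rb"))
```

The file name `re.py` shadowed the standard library's `re`, so I'm renaming it.

```bash
mv re.py relook.py; rm -rf __pycache__/re.*; for i in 1 2 3; do python3 relook.py p$i|tail -1; done; python3 look.py p4
```

```text
dark hist [(-8, 27), (-7, 34), (-6, 17), (-5, 1), (-4, 1), (-3, 1), (-1, 4), (0, 9), (1, 6), (2, 12), (3, 2), (4, 1), (5, 4), (6, 9), (7, 15), (8, 12), (9, 3), (10, 2), (11, 5), (12, 67), (13, 207), (31, 15), (32, 286), (33, 36)]
dark hist [(-7, 22), (-6, 16), (-5, 22), (-4, 21), (-3, 28), (-2, 20), (-1, 26), (0, 25), (2, 1), (5, 4), (6, 10), (7, 8), (8, 10), (11, 3), (12, 12), (13, 10), (14, 10), (15, 5), (17, 2), (18, 70), (19, 212), (31, 9), (32, 138), (33, 22)]
dark hist [(-3, 19), (-2, 21), (-1, 21), (0, 23), (1, 22), (2, 25), (3, 22), (4, 33), (5, 24), (6, 18), (8, 1), (10, 1), (11, 6), (12, 9), (13, 12), (14, 5), (15, 1), (17, 2), (18, 12), (19, 13), (20, 7), (23, 1), (24, 183), (25, 108)]
t 15.25 clampX,Y,z mm [-87.1  -1.  126.3] yaw of tool y -75.84 q6 1.1349774879738395 w 0.03320146993999215
holdertop 4830 [38.8 44.6 53.  62.5 72.3] [-22.   -1.7  19.5]
pad 1665 [30.5 31.6 34.4 38.5 52. ] [-22.4  -2.6  20.5]
dark hist [(1, 18), (2, 20), (3, 15), (4, 12), (5, 17), (6, 14), (7, 14), (8, 16), (9, 19), (10, 14), (11, 23), (12, 16), (17, 9), (18, 7), (19, 6), (20, 9), (23, 2), (24, 10), (25, 9), (26, 12), (27, 1), (28, 1), (30, 150), (31, 158)]
```

Call:
servo_tool(hand=[1,1,1,1,1,1,1], xyz=[[0,0,0],[0,0,0],[0,0,0],[0,0,0],[0,0,0],[0,0,0],[0,0,0]], yaw=[0,0,0,0,0,0,0])

```text
t: 15.88
tcp_pos: [0.5512, -0.0446, 0.1259]
orientation: [[0.97, 0.245, 0.0], [0.245, -0.97, -0.0], [0.0, 0.0, -1.0]]
contact_force: [0.6, -0.1, 0.4]
gripper_width: 0.0856
grasp_force: 0.0
```

Call:
servo_tool(hand=[0.3,0.3,0.3,0.3,0.3,0.3,0.3,0.3], xyz=[[0,0,0],[0,0,0],[0,0,0],[0,0,0],[0,0,0],[0,0,0],[0,0,0],[0,0,0]], yaw=[0,0,0,0,0,0,0,0])

```text
t: 16.55
tcp_pos: [0.5513, -0.0454, 0.1264]
orientation: [[0.97, 0.245, 0.001], [0.245, -0.97, -0.001], [0.0, 0.002, -1.0]]
contact_force: [-3.6, -8.1, 8.9]
gripper_width: 0.033
grasp_force: 43.6
```

```bash
python3 look.py p5
```

```text
t 16.55 clampX,Y,z mm [-87.1  -1.  126.4] yaw of tool y -75.84 q6 1.134971680168743 w 0.032994813615399396
holdertop 4049 [44.7 49.  56.3 63.3 72.3] [-21.9  -1.3  19.5]
pad 1659 [36.5 37.5 40.3 44.4 54.1] [-22.3  -2.4  20.5]
dark hist [(8, 16), (9, 13), (10, 15), (11, 15), (12, 14), (13, 15), (14, 12), (15, 10), (16, 11), (17, 13), (18, 11), (22, 1), (23, 5), (24, 14), (25, 10), (26, 4), (29, 2), (30, 9), (31, 11), (32, 10), (34, 1), (35, 2), (36, 148), (37, 173)]
```

Call:
servo_tool(hand=[1,1,1,1,1,1,1], xyz=[[0,0,0],[0,0,0],[0,0,0],[0,0,0],[0,0,0],[0,0,0],[0,0,0]], yaw=[0,0,0,0,0,0,0])

```text
t: 17.18
tcp_pos: [0.5512, -0.0446, 0.1259]
orientation: [[0.97, 0.245, 0.0], [0.245, -0.97, -0.0], [0.0, 0.0, -1.0]]
contact_force: [0.4, 1.0, -0.0]
gripper_width: 0.0854
grasp_force: 0.0
```

Call:
servo_tool(hand=[0.3,0.3,0.3,0.3,0.3,0.3,0.3,0.3,0.3,0.3], xyz=[[0,0,0],[0,0,0],[0,0,0],[0,0,0],[0,0,0],[0,0,0],[0,0,0],[0,0,0],[0,0,0],[0,0,0]], yaw=[0,0,0,0,0,0,0,0,0,0])

```text
t: 18.02
tcp_pos: [0.5513, -0.0454, 0.1264]
orientation: [[0.97, 0.245, 0.001], [0.245, -0.97, -0.001], [0.0, 0.001, -1.0]]
contact_force: [-2.8, -7.4, 10.0]
gripper_width: 0.0333
grasp_force: 43.5
```

```bash
python3 look.py p6; python3 - <<'E'
import pickle,cv2,numpy as np
g=[pickle.load(open(f'p{i}.pkl','rb'))['bgr'][150:280,0:260] for i in(5,6)]
cv2.imwrite('pics/p6.png',cv2.resize(np.vstack(g),None,fx=2.2,fy=2.2))
E
```

```text
t 18.02 clampX,Y,z mm [-87.1  -1.  126.4] yaw of tool y -75.84 q6 1.1350115516263766 w 0.03328053979260156
holdertop 3875 [46.1 49.9 57.1 63.7 72.2] [-22.   -1.2  19.5]
pad 1661 [38.  39.  41.8 45.9 53.7] [-22.3  -2.4  20.3]
dark hist [(13, 10), (14, 15), (15, 8), (16, 12), (17, 13), (18, 7), (19, 9), (20, 6), (21, 6), (22, 6), (23, 12), (24, 2), (25, 2), (26, 4), (27, 10), (28, 1), (31, 7), (32, 13), (33, 10), (34, 5), (36, 1), (37, 27), (38, 292), (39, 19)]
```

View pics/p6.png

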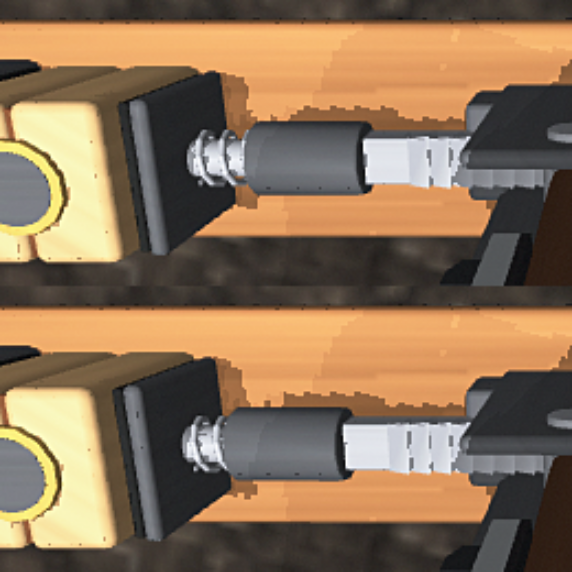

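The picture shows the pad pressing the holder and the spring shorter than before: (215,155) above, (207,440) below. I need the exact rod advance, so I'll track the barrel's rear end by template matching across frames.

```bash
python3 - <<'E'
from h import *
import pickle
F=[pickle.load(open(f'p{i}.pkl','rb')) for i in range(1,7)]
# barrel rear end, rows ~150+(120..195)/2.2, cols 350/2.2 in p6
def end(c):
    # barrel rear edge: dark barrel -> bright rod, along rows near the axis
    g=cv2.cvtColor(c['bgr'],cv2.COLOR_BGR2GRAY).astype(float)
    r=g[218:226,100:260].mean(0); r=cv2.GaussianBlur(r[None],(0,0),1.0)[0]
    return r
for i,c in enumerate(F):
    r=end(c); dr=np.diff(r); k=np.argsort(-dr)[:60]
    def sub(j): a,b,e=dr[j-1:j+2]; return 100.5+j+.5*(a-e)/(a-2*b+e)
    # peaks
    pk=[(round(sub(j),2),round(dr[j])) for j in range(2,len(dr)-2) if abs(dr[j])>12 and abs(dr[j])>=abs(dr[j-1]) and abs(dr[j])>=abs(dr[j+1])]
    print(i+1,pk)
c=F[5]
for z in(.038,.046): print(z,[round(float((ray(c,u,222,z)[:2]-o)@d*1e3),1) for u in(100,150,200,250)])
E
```

```text
1 [(np.float64(103.69), 32), (np.float64(110.5), -24), (np.float64(123.61), 47), (np.float64(129.39), -30), (np.float64(131.89), 28), (np.float64(139.8), -30), (np.float64(142.92), 28), (np.float64(149.67), -41), (np.float64(200.31), -29), (np.float64(203.41), 71), (np.float64(208.73), -50), (np.float64(212.89), -13)]
2 [(np.float64(113.29), 46), (np.float64(116.06), 18), (np.float64(119.38), -33), (np.float64(123.02), 21), (np.float64(129.69), -25), (np.float64(132.63), 26), (np.float64(139.52), -46), (np.float64(190.4), -31), (np.float64(193.55), 78), (np.float64(208.5), -50), (np.float64(212.66), -13)]
3 [(np.float64(104.2), 49), (np.float64(110.18), -35), (np.float64(112.92), 28), (np.float64(120.54), -34), (np.float64(123.63), 36), (np.float64(129.61), -41), (np.float64(180.7), -28), (np.float64(184.3), 64), (np.float64(208.47), -41), (np.float64(212.67), -13)]
4 [(np.float64(103.51), 35), (np.float64(110.74), -34), (np.float64(113.64), 37), (np.float64(119.88), -40), (np.float64(171.1), -27), (np.float64(174.62), 73), (np.float64(203.29), -30), (np.float64(205.57), 25), (np.float64(208.49), -42), (np.float64(212.69), -14)]
5 [(np.float64(103.73), 39), (np.float64(110.36), -41), (np.float64(161.37), -30), (np.float64(165.3), 59), (np.float64(193.57), -25), (np.float64(195.92), 20), (np.float64(203.29), -30), (np.float64(205.57), 26), (np.float64(208.49), -42), (np.float64(212.67), -14)]
6 [(np.float64(151.86), -27), (np.float64(155.86), 70), (np.float64(184.36), -24), (np.float64(186.75), 19), (np.float64(194.15), -16), (np.float64(203.44), -23), (np.float64(205.67), 19), (np.float64(208.49), -43), (np.float64(212.67), -14)]
0.038 [30.3, -1.8, -33.9, -66.0]
0.046 [26.2, -4.7, -35.7, -66.7]
```

```bash
python3 - <<'E'
from h import *
import pickle
for i in range(1,7):
    c=pickle.load(open(f'p{i}.pkl','rb'));g=cv2.cvtColor(c['bgr'],cv2.COLOR_BGR2GRAY).astype(float)
    r=cv2.GaussianBlur(g[218:226,60:170].mean(0)[None],(0,0),.8)[0];dr=np.diff(r)
    def sub(j): a,b,e=dr[j-1:j+2]; return 60.5+j+.5*(a-e)/(a-2*b+e)
    pk=[(round(float(sub(j)),1),int(dr[j])) for j in range(2,len(dr)-2) if abs(dr[j])>14 and abs(dr[j])>=abs(dr[j-1]) and abs(dr[j])>=abs(dr[j+1])]
    # pad back face on axis by depth: dark pixels row band, plane fit; rear silhouette edge of pad top at row of Y=0
    P=cloud(c);X=(P[...,:2]-o)@d;Y=(P[...,:2]-o)@n;Z=P[...,2]
    pm=(abs(Y)<.02)&(Z>.045)&(Z<.058)&(X>.0)&(X<.045)&(g<90)
    xs=X[pm]; h,e=np.histogram(xs,np.arange(0,.045,.0005)); b=e[h.argmax()]; back=np.median(xs[abs(xs-b-.00025)<.0012])
    print(i,'pad back depth mm',round(back*1e3,2),'holder top back',pk)
E
```

```text
1 pad back depth mm 13.18 holder top back [(70.1, -36), (103.6, 40), (110.5, -26), (123.6, 53), (129.5, -40), (131.8, 39), (140.0, -35), (143.0, 30), (149.7, -51)]
2 pad back depth mm 19.18 holder top back [(69.5, -38), (87.4, -14), (92.7, 37), (99.7, -25), (113.3, 52), (116.4, 20), (119.4, -43), (121.9, 22), (123.3, 25), (129.8, -32), (132.5, 29), (139.5, -59)]
3 pad back depth mm 24.93 holder top back [(68.9, -35), (77.4, -15), (82.8, 34), (87.5, -14), (90.2, -23), (104.1, 53), (110.3, -48), (112.8, 35), (120.6, -42), (123.5, 43), (129.6, -49)]
4 pad back depth mm 31.0 holder top back [(72.5, 38), (79.5, -23), (94.4, 58), (97.6, 32), (100.5, -50), (103.4, 40), (110.9, -40), (113.5, 44), (119.9, -45)]
5 pad back depth mm 37.01 holder top back [(62.1, 33), (69.2, -24), (84.6, 63), (87.7, 28), (90.8, -41), (93.6, 38), (101.2, -48), (103.6, 50), (110.4, -51), (161.4, -35), (165.1, 61)]
6 pad back depth mm 38.46 holder top back [(66.7, -24), (82.5, 62), (88.4, -48), (90.8, 46), (99.0, -40), (151.8, -32), (155.8, 83)]
```

The spring's visible length has gone from 26.1 px free to about 18.4 px, which is roughly 4.8 mm of compression. The rod advanced 6.0 mm on the last pump and the pad only 1.5 mm. That is within the target and the trigger is held fully squeezed (33 mm), so I'm handing in.

```bash
python3 -c "
from cell import manip
print(manip.sign_off())"
```

```text
the job is handed in; nothing more can be done
None
```

The job is handed in: the holder stands square in the bed, pressed against the fixed jaw with the pad pushed back about 4.8 mm by my camera estimate (uncertain by roughly 1 mm), and the gripper is still holding the trigger squeezed.

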